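Show the camera the hidden face of a board with a tilting mirror

TASK

Fold the board carrier of the inspection jig up until it stands upright, square to the base, and let go of it. Then angle the tilting mirror (it has a side pin to hold it by) until the inspection camera, which looks down over the carrier, sees the mark on the carrier's hidden face (the one towards the robot) in the middle of the mirror; finish while still holding the mirror steady at that angle, since its spring lays it flat when released. Do not disturb the camera or the things lying around.

Things in the scene. Friction and masses are not known exactly. Their poses are not given: they have to be found in the camera images.
- mirror_axis (a point): Middle of the mirror's face, which lies on its tilt axis: fixed point of the jig, 73 mm above the table. Its axes are the jig's: x points (level) from the mirror to the carrier and the camera, y along both hinge axes, z up. The jig is a fixed aluminium base 170 x 110 x 12 mm (x, y, z; x from -40 to +130 mm, y from -55 to +55 mm of this point) with two uprights at y = -45 and +45 mm that hold the mirror. It stands on a blue mat 3 mm thick.
- mirror (a joint): Tilt of the mirror, rad: 0 = lying flat, reflecting face up (start, its rest); at pi/2 the face is vertical and looks along +x at the carrier; stops at 1.75. The face's normal stands pi/2 minus this value above level. A weak spring draws it back to 0 (about 0.14 N m, 3 N at the pin, near the working angle). The mirror is a plate 60 x 70 mm in a black frame.
- mirror_pin (a point): Where to grip the mirror: a round steel pin, 10 mm thick, 60 mm long, parallel to the tilt axis, standing out sideways (jig -y) of the mirror; this point is its grip centre, 85 mm to the -y side of the mirror's middle and 50 mm from the tilt axis. At tilt 0 it lies 50 mm to the -x side of the axis at the axis' height, and it swings up over the top as the tilt grows: at tilt a it is at x = -50 cos a, z = +50 sin a mm from the axis. The pin may turn between the fingers.
- panel_hinge (a point): Hinge line of the board carrier at its middle: fixed point of the jig, 110 mm to the +x side of the mirror's axis and 33 mm above the table; axes as the jig's.
- panel (a joint): Angle of the board carrier, rad: 0 = folded down level, pointing from its hinge back towards the mirror (jig -x); pi/2 = upright; stops at 1.95. The hinge is stiff (about 0.22 N m, 3 N at the pin) and stays where it is left. The carrier is a steel plate 80 x 80 x 4 mm with a circuit board beneath.
- panel_pin (a point): Where to grip the carrier: a round steel pin, 10 mm thick, parallel to the hinge, standing out some 70 mm sideways (jig +y) of the carrier's free end; this point is its grip centre, 90 mm to the +y side of the jig's middle and 80 mm from the hinge line. At angle b it is at x = -80 cos b, z = +80 sin b mm from the hinge.
- mark (a point): The mark, a black cross on an 18 mm white square, on the carrier's inner face (underside at angle 0; faces the mirror when upright), 40 mm from the hinge line, on the middle line. When the carrier is upright the mark is level with the mirror's axis.
- lens (a point): Front of the lens of the inspection camera: a white box with a short black barrel on a post stand beyond the carrier, over the jig's middle line, looking down at the mirror. Its distance and height differ from case to case. It sees the mark in the middle of the mirror when the mirror's normal halves the angle between the directions from the mirror's middle to the mark and to the lens.
- sight_line (a point): Middle of the mirror's face again, but with turning axes: x points along the ray that comes level from the upright carrier's mark and leaves the mirror's middle by reflection (it turns twice as fast as the mirror; straight up at tilt pi/4, towards the carrier at pi/2), y lies along the tilt axis. The camera sees the mark in mid-mirror when this x axis passes by the lens.
- spool: Bystander, to be left alone: solder spool, 60 mm across, 42 mm tall; origin at the centre of its underside.
- flux_jar: Bystander, to be left alone: flat aluminium jar, 50 mm across, 35 mm tall; origin at the centre of its underside.
- alcohol: Bystander, to be left alone: white bottle, 56 mm across, 120 mm tall; origin at the centre of its underside.
- screwdriver: Bystander, to be left alone: screwdriver, 160 mm long, lying; origin at the centre of its underside.
- tweezers: Bystander, to be left alone: tweezers, 120 mm long, lying; origin at the centre of its underside.
- phone: Bystander, to be left alone: black phone, 145 x 70 x 8 mm, lying; origin at the centre of its underside.
- spray: Bystander, to be left alone: spray can, 54 mm across, 170 mm tall; origin at the centre of its underside.

How it is judged:
On the way:
1. the board carrier stands upright and has been let go (value of joint panel between 1.481 and 1.661 rad and contact force between the fingers and panel below 0.1 N), for 0.2 s.
At the end, for the whole second after the job is handed in: The carrier is upright within 5 degrees and not touched; the fingers are on the mirror (more than 0.5 N) and hold it still, so that the reflected line of sight passes within 36 mm above or below the lens (the mirror is within about 3 degrees of the exact angle) (all of step 1 and z of lens in the frame of sight_line between -0.036 and 0.036 m and x of lens in the frame of sight_line above 0.1 m and contact force between the fingers and mirror above 0.5 N and velocity of joint mirror between -0.1 and 0.1 rad/s); the arm keeps its last pose, push and grip.
It fails at once if the camera is knocked out of its height (distance of lens from where it was at the start of the episode above 0.015 m).
It fails at once if a thing lying around is disturbed (moved more than 30 mm) (distance of any of spool, flux_jar, alcohol, screwdriver, tweezers, phone, spray from where it was at the start of the episode above 0.03 m).
It also fails if it takes over 51 s, if anything falls off the work surface, if the arm or the gripper's body presses on something with over 40 N, if the wrist force passes 120 N, or if a joint passes its speed limit or range.

ROBOT

A 6-joint arm with a two-finger parallel gripper is mounted at the origin on the work surface. World frame = base frame: x ahead of the robot, y to its left, z up, the work surface at z = 0. Lengths are in m, angles in rad, forces in N, time in s.
With the tool pointing down it reaches from about 0.375 to 0.9 m from the base axis. Payload 3.1 kg.
Tool frame: the origin (TCP) lies on the centre line of the jaws, within the pads' length; the fingertips stand 8 mm ahead of it and the grasp point (between the pads) lies 11 mm behind it; z points along the fingers, y is the line along which they close (so a half turn about z gives the same grasp; the last joint's range is limited). The gripper opens to 85 mm and grips with 20 to 120 N. Pads are 22 mm wide; open, the fingers measure 114 mm over their backs; the gripper's body (76 mm by 85 mm) begins 54 mm behind the grasp point. The pads swing forward as they close: fully open they stand 13 mm farther back than shut.
Start: joints at [-1.407, 0.527, 1.433, -0, 1.181, -0.178], TCP at [0.21, -0.589, 0.239] pointing down, gripper open.
Joint ranges: [-3.08, 3.08], [-0.75, 2.2], [0.22, 2.44], [-1.43, 4.57], [0, 2.65], [-2.85, 2.85]. Speed limits (rad/s): [2.79, 2.79, 3.14, 3.14, 3.14, 3.14].

INTERFACE

Orientations are given as a unit quaternion [x, y, z, w].
In Python, from station import * gives the robot as it stands.
- The arm moves only by the tool play_rows, never from a script. Its argument "rows" is a list of rows, each a list of 3 entries, a list of its own where there are three numbers: the turn, a rotation vector about the tool's x, y, z in degrees, then the shift along the tool's x, y, z in mm, then the closure, from 0 (fully open) to 1 (shut). In form: [[[ax, ay, az], [dx, dy, dz], jaw], ...]. A call has 1 to 12 rows; each row shifts and turns the commanded pose from where the row before left it, along the tool's axes as they then stand; what a row does not reach is not made up. A row lasts 1/12 s, in which the tool goes at most 41.7 mm and 7.16 degrees, less where a joint would pass 70% of its speed; a pose out of reach is approached as far as the arm can. A call with a gripper value outside its range is refused whole. The fingers move at their own pace and stop on an object; "grip_force" is the grip in N (left out, the last holds). Time passes only in rows, so rows that do not move let the fingers close. It gives the time, the measured TCP pose, the force, the opening and the grip force at its end, in the units of the state.
- sense(): the state, without advancing time (a new reading comes with each control period).
- snapshot(name): name is "scene" or "top" or "wrist"; returns (picture, depth): 420x560x3 uint8, red, green, blue; 420x560 float32, m along the optical axis (not along the pixel's ray), 0 where there is no reading.
- get_calibration(name): a dict with "vfov" (degrees; the focal length in pixels is half the picture's height over the tangent of half this angle, whatever the lens; pixels are square), "cx", "cy" (the principal point, pixels), "xyz" and "attitude" of the camera in the world. Camera axes: x right, y down, z forward; pixel columns grow to the right and rows downward; lengths in m; the calibration is good to about 2 mm. A picture is of the moment at which its call begins: read the wrist's pose just before it. get_calibration takes no time and is no camera call; for the wrist camera it gives the pose at the moment of the call.
- sign_off(): hands the job in; it is judged then, once.
The state is a dict: "t": time; "q": joint angles; "qd": joint speeds; "tau": joint torques, N m; "tcp_pos": TCP position; "tool_rot": TCP orientation; "force": force on the tool from outside, world axes, zero at the start; "ft_torque": the same for the moment, N m; "finger_gap": opening from 0.0 (shut) to 1.0 (fully open); "gripper_force": force on a finger pad.
Only numpy, scipy, OpenCV 4.12 (cv2) and the standard library are available. Lean on these libraries where they do the work, as an engineer would, in place of code of your own. Each camera call takes 0.05 s, during which the arm holds its last target. There are 200 camera calls.

## Working session

There is one attempt and no reset: what is moved stays moved. The work goes in short steps, Python scripts to look and compute and a tool call to move; the robot and the scene stay as the last step left them, time stands still between calls to the robot, and variables do not carry over. Pictures are saved under pics/ and viewed, at most 10 in all, crops included, and the job is handed in when it is done.

Besides the shell and the picture viewer there is one more tool, called after ">>>" as name([rows], argument=value, ...), one row to a line, values as JSON. play_rows: Moves the arm, as the interface text tells. Its arguments: {"type":"object","properties":{"rows":{"type":"array","items":{"type":"array"}},"grip_force":{"type":"number"}},"required":["rows"]}

```bash
mkdir -p pics; ls
cat > h.py <<'E'
from station import *
import numpy as np, cv2
from scipy.spatial.transform import Rotation as R
def cal(n):
    c=get_calibration(n); return c
def ray(c,u,v):
    f=210/np.tan(np.radians(c['vfov'])/2)
    d=np.array([(u-c['cx'])/f,(v-c['cy'])/f,1.0])
    A=np.array(c['attitude']); M=R.from_quat(A).as_matrix() if A.size==4 else A
    return np.array(c['xyz']),M@d
def plane(c,u,v,z):
    o,d=ray(c,u,v); return o+d*(z-o[2])/d[2]
def cloud(c,D):
    v,u=np.mgrid[:420,:560]
    f=210/np.tan(np.radians(c['vfov'])/2)
    P=np.stack([(u-c['cx'])/f*D,(v-c['cy'])/f*D,D],-1)
    A=np.array(c['attitude']); M=R.from_quat(A).as_matrix() if A.size==4 else A
    return P@M.T+np.array(c['xyz'])
E
python3 - <<'E'
from h import *
ims=[]
for n in ['scene','top']:
    c=cal(n); print(n,c)
    p,d=snapshot(n); np.savez(''+n,p=p,d=d); cv2.imwrite(f'pics/{n}0.png',p[:,:,::-1])
print(sense())
E
```

```text
pics
scene {'vfov': 54.70946694190432, 'cx': 281.73034698949215, 'cy': 208.44317661488205, 'xyz': array([ 1.32554269, -0.30341528,  0.7588872 ]), 'attitude': array([ 0.7712647 ,  0.47011311, -0.22931772, -0.36270899])}
top {'vfov': 49.01194490927273, 'cx': 283.11969919367334, 'cy': 210.12133391837565, 'xyz': array([0.53332968, 0.02098046, 1.3207095 ]), 'attitude': array([ 0.71118833, -0.70218222,  0.0261361 , -0.02163786])}
{'t': 0.1, 'q': array([-1.40650843e+00,  5.28390188e-01,  1.43378166e+00,  2.61034275e-05,
        1.18142844e+00, -1.78520335e-01]), 'qd': array([-8.78628108e-06, -1.01259888e-03, -3.83470550e-03, -7.16522098e-04,
       -1.72320689e-03,  1.91796951e-03]), 'tau': array([-4.58398317e-04, -4.43305600e+01, -1.78586179e+01, -1.54499498e-04,
        3.88858927e-03,  2.24438857e-06]), 'tcp_pos': array([ 0.20999959, -0.58798577,  0.23841865]), 'tool_rot': array([ 9.85346594e-01,  1.70561078e-01,  1.92128332e-05, -1.00370777e-03]), 'force': array([0.57930974, 0.16486797, 0.36805691]), 'ft_torque': array([-0.03965898, -0.04462314,  0.00657096]), 'gripper_force': 0.0, 'finger_gap': 0.9972182501293783}
```

View pics/scene0.png

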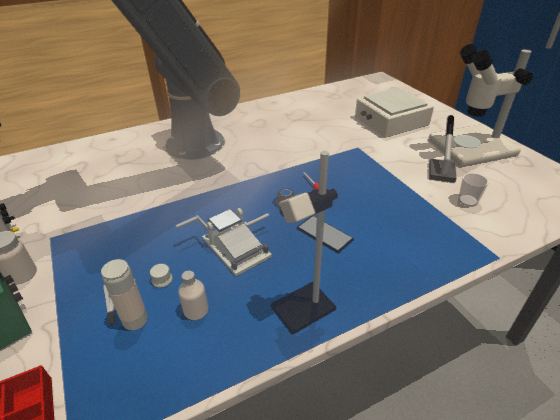

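View pics/top0.png

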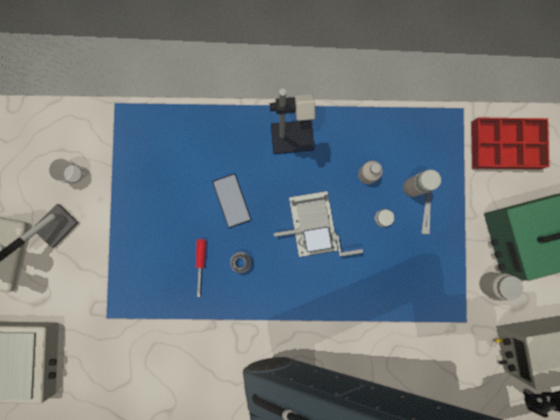

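The scene view shows the jig centred near (240,240), with the camera post stand at (320,230). In the top view, the mirror is at (318,238), the carrier above it, the panel pin at (285,234), the mirror pin at (350,252) and the lens box at (305,107).

Run:
```python
from h import *
z=np.load('top.npz');p=z['p'];d=z['d']
cr=p[180:270,265:375]; 
cv2.imwrite('pics/topc.png',cv2.resize(cr[:,:,::-1],None,fx=7,fy=6.6666,interpolation=cv2.INTER_CUBIC))
cv2.imwrite('pics/topc.png',cv2.resize(cr[:,:,::-1],(770,630),interpolation=cv2.INTER_CUBIC)[:600])
s=np.load('scene.npz');P=cloud(cal('scene'),s['d']);T=cloud(cal('top'),d)
print('mat z',T[150,150],T[290,150])
# jig non-blue above mat
for n,Q,im in(('top',T,p),('scene',P,s['p'])):
    m=(Q[...,2]>0.06)&(Q[...,2]<0.085)&(abs(Q[...,0]-.47)<.15)&(abs(Q[...,1]+.06)<.2)
    print(n,m.sum(),Q[m].min(0),Q[m].max(0),Q[m].mean(0))
# base
m=(T[...,2]>0.009)&(T[...,2]<0.12);k,l,st,ce=cv2.connectedComponentsWithStats(m.astype('uint8'))
lab=l[238,318];print(st[lab])
pts=T[l==lab]
for zl in np.arange(.0,.12,.01):
    q=pts[(pts[:,2]>zl)&(pts[:,2]<zl+.01)]
    if len(q)>5: print(round(zl,2),len(q),q.mean(0),q.min(0),q.max(0))
# lens: above .2
m=(P[...,2]>.15)&(P[...,0]>.4)&(P[...,0]<.95)&(abs(P[...,1])<.3)
print(P[m].min(0),P[m].max(0))
m=(T[...,2]>.15)&(T[...,0]>.6)&(T[...,0]<1)&(abs(T[...,1])<.2)
for zl in np.arange(.15,.5,.02):
    q=T[m&(T[...,2]>zl)&(T[...,2]<zl+.02)]
    if len(q)>3: print(round(zl,2),len(q),q.mean(0),q.min(0),q.max(0))
```

```text
mat z [0.79069952 0.39839344 0.00717929] [0.391104   0.38720118 0.00152511]
top 764 [ 0.49570241 -0.20088258  0.06005797] [0.57376588 0.01846536 0.08492214] [ 0.53545004 -0.09317639  0.07315526]
scene 682 [ 0.49811436 -0.20342619  0.06005656] [ 0.5808249  -0.02940802  0.08460916] [ 0.53836728 -0.09935519  0.07407874]
[ 274  192   89   65 2510]
0.0 21 [ 0.58372092 -0.05555289  0.0095331 ] [ 0.50102826 -0.14111035  0.00902314] [ 0.66942896 -0.00610815  0.00996971]
0.01 702 [ 0.58530548 -0.06776553  0.0144701 ] [ 0.49246567 -0.16379735  0.01005062] [ 0.67556491 -0.00591946  0.01995788]
0.02 17 [ 0.6041866  -0.05050307  0.02292435] [ 0.49570096 -0.12217852  0.02025966] [ 0.66543886 -0.01139236  0.02934557]
0.03 171 [ 0.64364034 -0.06334622  0.03657058] [ 0.54974537 -0.12060449  0.03016753] [ 0.66467252 -0.01117757  0.03995338]
0.04 478 [ 0.61419133 -0.06444296  0.04529815] [ 0.52380857 -0.12026502  0.04002993] [0.65533043 0.03214426 0.04999549]
0.05 353 [ 0.57763305 -0.05634647  0.05368695] [ 0.54137877 -0.12201843  0.05001415] [0.61564756 0.03768359 0.05999985]
0.06 145 [ 0.54043387 -0.
[... 1208 characters left out ...]
8]
0.29 168 [ 0.82162306 -0.01594865  0.30334542] [ 0.79981886 -0.05413219  0.29008027] [0.86293327 0.04717012 0.30997274]
0.31 620 [ 0.83216781 -0.00991308  0.31927924] [ 0.80486479 -0.05341465  0.31002353] [0.85814659 0.0471766  0.32999246]
0.33 50 [ 0.83501049 -0.01485485  0.33445186] [ 0.82836862 -0.04945184  0.33002426] [0.84316431 0.02482993 0.34914741]
0.35 18 [0.8308516  0.01986174 0.36096333] [0.8290473  0.01416201 0.3506486 ] [0.83287443 0.0248362  0.36897583]
0.37 17 [0.8307619  0.01954996 0.38104216] [0.82940298 0.01439479 0.37032169] [0.83213564 0.02482733 0.3895912 ]
0.39 48 [0.8351824  0.01948029 0.40114045] [0.82933917 0.01264208 0.39007407] [0.84224378 0.02493904 0.4063768 ]
```

View pics/topc.png

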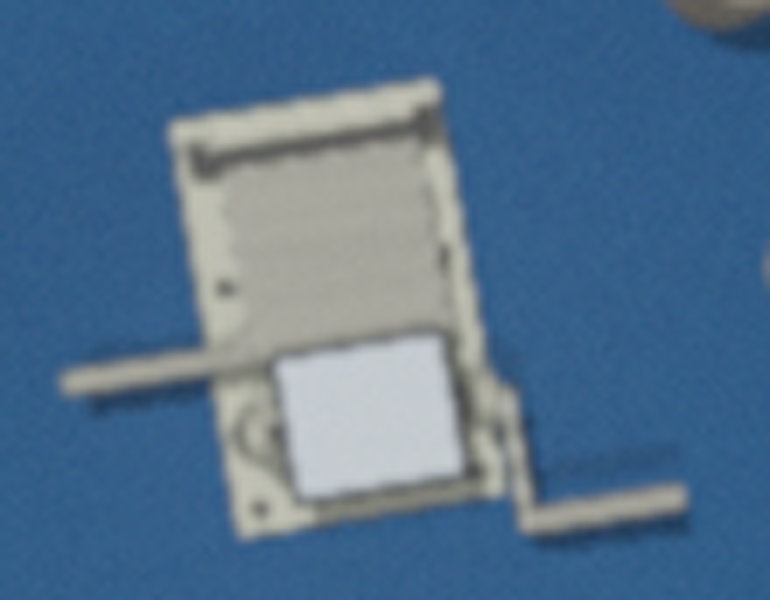

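The crop shows these corners: base at (170,125), (438,82), (502,492), (242,537), and mirror at (275,362), (443,335), (467,470), (303,500). The panel pin runs from (62,382) to (215,360) and the mirror pin from (525,522) to (687,497).

Run:
```python
from h import *
c=cal('top')
def w(X,Y,z): return plane(c,265+(X+.5)/7-.5,180+(Y+.5)/7-.5,z)
B=[w(*a,.015) for a in[(170,125),(438,82),(502,492),(242,537)]]
M=[w(*a,.073) for a in[(275,362),(443,335),(467,470),(303,500)]]
print('base',np.round(B,4),np.mean(B,0));print('mir',np.round(M,4),np.mean(M,0))
b=np.array(B); x=(b[0]+b[1]-b[2]-b[3])[:2]; y=(b[0]+b[3]-b[1]-b[2])[:2]
print(np.degrees(np.arctan2(x[1],x[0])),np.degrees(np.arctan2(-y[0],y[1])),np.linalg.norm(x)/2,np.linalg.norm(y)/2)
mp=np.array([w(525,522,.073),w(687,497,.073)]);pp=np.array([w(62,382,.053),w(215,360,.053)])
for q in(mp,pp): e=(q[0]-q[1])if q[0][1]>q[1][1] else q[1]-q[0]; print(q.round(4),np.degrees(np.arctan2(-e[0],e[1])),np.linalg.norm(e))
th=np.arctan2(-y[0],y[1]); th=(th+np.arctan2(x[1],x[0]))/2
ex=np.array([np.cos(th),np.sin(th),0]);ey=np.array([-np.sin(th),np.cos(th),0])
o1=np.mean(B,0)-.045*ex; o1[2]=.073
o2=np.mean(M,0); print('th',np.degrees(th),'o from base',o1,'from mirror',o2)
o=(o1+o2)/2
# jig-frame heights of cloud
for n in('top','scene'):
    z=np.load(n+'.npz');P=cloud(cal(n),z['d']);J=(P-o)@np.array([ex,ey,[0,0,1]]).T
    def sel(a,b,e,f): return (J[...,0]>a)&(J[...,0]<b)&(J[...,1]>e)&(J[...,1]<f)&(J[...,2]>-.052)
    for nm,bx in(('plate',(.035,.1,-.03,.03)),('ppin',(-.03,.08,.065,.12)),('mpin',(-.08,0,-.115,-.06)),('mir',(-.025,.025,-.03,.03))):
        m=sel(*bx);q=J[m]
        if len(q)<5: print(n,nm,len(q));continue
        A=np.c_[q[:,0],q[:,1],np.ones(len(q))];s=np.linalg.lstsq(A,q[:,2],rcond=None)[0]
        print(n,nm,len(q),np.median(q,0).round(4),q.min(0).round(3),q.max(0).round(3),'fit',s.round(3), 'zmm',np.percentile(q[:,2],[10,90]).round(4))
    # camera box
    m=(P[...,2]>.24)&(J[...,0]>.1)&(J[...,0]<.45)&(abs(J[...,1])<.1)
    q=J[m];im=z['p'][m].astype(int)
    print('cam',len(q))
    wht=im.sum(1)>330; dk=im.sum(1)<120
    for k,mm in(('white',wht),('dark',dk)):
        if mm.any(): print(k,mm.sum(),q[mm].mean(0).round(4),np.percentile(q[mm],[2,98],axis=0).round(4))
z=np.load('scene.npz');cv2.imwrite('pics/sc.png',cv2.resize(z['p'][140:280,170:350,::-1],(771,600),interpolation=cv2.INTER_CUBIC))
```

```text
base [[ 0.6582 -0.0027  0.015 ]
 [ 0.6772 -0.1116  0.015 ]
 [ 0.5111 -0.1385  0.015 ]
 [ 0.4918 -0.0336  0.015 ]] [ 0.58456291 -0.07158274  0.015     ]
mir [[ 0.5611 -0.0433  0.073 ]
 [ 0.5724 -0.1082  0.073 ]
 [ 0.5204 -0.1178  0.073 ]
 [ 0.5081 -0.0546  0.073 ]] [ 0.54050967 -0.08098071  0.073     ]
9.869895228557322 10.183924853143182 0.16873311474267969 0.10858997015143144
[[ 0.5007 -0.1403  0.073 ]
 [ 0.5111 -0.2028  0.073 ]] 9.425142001436086 0.06339126019904574
[[ 0.5527  0.0393  0.053 ]
 [ 0.5621 -0.0207  0.053 ]] 8.898062003332354 0.060711270578210706
th 10.02691004085025 o from base [ 0.54025023 -0.07941772  0.073     ] from mirror [ 0.54050967 -0.08098071  0.073     ]
top plate 502 [ 0.0671  0.0001 -0.0257] [ 0.035 -0.03  -0.037] [ 0.1    0.03  -0.013] fit [-0.216 -0.005 -0.011] zmm [-0.0318 -0.019 ]
top ppin 1029 [0.0107 0.1009 1.2477] [ 0.011  0.066 -0.026] [0.035 0.114 1.248] fit [-61.033   0.94    1.803] zmm [1.2477 1.2477]
top mpin 72 [-0.0503 -0.086   0.0031] [-0.055 -0.113 -0.008] [-0.046 -0.06   0.008] fit [ 0.229 -0.026  0.012] zmm [0.0002 0.0062]
top mir 409 [ 0.
[... 236 characters left out ...]
.2265] [[ 0.257  -0.0082  0.2039]
 [ 0.305   0.0679  0.2477]]
scene plate 498 [ 0.0679 -0.0011 -0.0242] [ 0.035 -0.03  -0.034] [ 0.1    0.03  -0.014] fit [-0.22   0.004 -0.009] zmm [-0.0298 -0.0183]
scene ppin 59 [ 0.0335  0.09   -0.0195] [ 0.026  0.065 -0.026] [ 0.039  0.114 -0.013] fit [-0.219 -0.039 -0.009] zmm [-0.0224 -0.0164]
scene mpin 82 [-0.0473 -0.088   0.0033] [-0.055 -0.114 -0.005] [-0.003 -0.06   0.007] fit [-0.167  0.008 -0.004] zmm [-0.0005  0.0061]
scene mir 289 [ 0.0011 -0.0004  0.0008] [-0.025 -0.03  -0.003] [0.025 0.03  0.005] fit [-0.001  0.002  0.001] zmm [-0.0008  0.0023]
cam 1687
white 606 [ 0.3126 -0.001   0.2516] [[ 0.2811 -0.0247  0.229 ]
 [ 0.3273  0.0478  0.3308]]
```

View pics/sc.png

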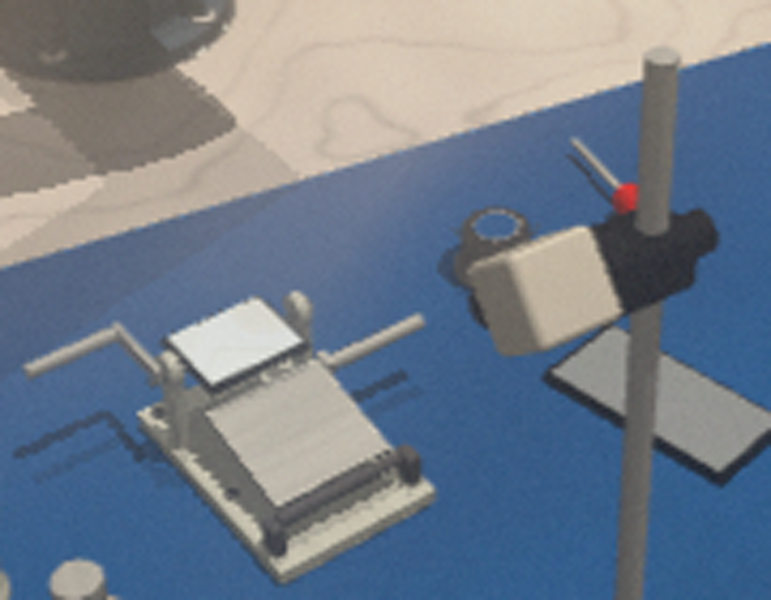

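The enlarged scene view shows the carrier resting about 0.22 rad up, with its pin at (380,340). The mirror pin is at (70,355) and the camera box at (545,290), tilted towards the mirror. Next I compute the lens elevation and the first move.

```bash
cat >> h.py <<'E'
th=np.radians(9.9)
J=np.array([[np.cos(th),np.sin(th),0],[-np.sin(th),np.cos(th),0],[0,0,1]]) # rows = jig axes
O=np.array([.5404,-.0802,.073])
def jig2w(p): return O+np.array(p)@J
def totool(dw): return R.from_quat(sense()['tool_rot']).as_matrix().T@np.array(dw)*1000
E
python3 - <<'E'
from h import *
for n in('top','scene'):
    z=np.load(n+'.npz');P=cloud(cal(n),z['d']);Q=(P-O)@J.T
    m=(Q[...,2]>.19)&(Q[...,0]>.2)&(Q[...,0]<.345)&(abs(Q[...,1])<.018)
    q=Q[m]; s=z['p'][m].sum(1)
    # local normals -> histogram: ransac planes
    rng=np.random.default_rng(0);rest=q[s>200]
    for k in range(2):
        best=None
        for i in range(500):
            a,b,c=rest[rng.choice(len(rest),3,False)];nn=np.cross(b-a,c-a);L=np.linalg.norm(nn)
            if L<1e-5: continue
            nn/=L; 
            if abs(nn[1])>.3: continue
            inl=abs((rest-a)@nn)<.0025
            if best is None or inl.sum()>best.sum(): best=inl
        g=rest[best];ce=g.mean(0);nn=np.linalg.svd(g-ce)[2][2];nn*=np.sign(nn[2])
        print(n,len(g),'c',ce.round(4),'n',nn.round(3),'el of normal',np.degrees(np.arctan2(nn[2],nn[0])).round(1),np.percentile(g,[2,98],axis=0).round(3).tolist())
        rest=rest[~best]
    dk=q[s<150]; print(n,'dark',len(dk),dk.mean(0).round(4) if len(dk) else '',np.percentile(dk,[5,95],axis=0).round(3).tolist() if len(dk) else '')
s=sense();t=jig2w([.0319,.092,0]);t[2]=.16
print(t,totool(t-s['tcp_pos']),R.from_quat(s['tool_rot']).as_matrix().round(3))
E
```

```text
top 268 c [0.2863 0.0005 0.2458] n [-0.633  0.087  0.77 ] el of normal 129.4 [[0.27, -0.017, 0.232], [0.303, 0.017, 0.259]]
top 110 c [ 0.3144 -0.0004  0.2451] n [ 0.755 -0.037  0.654] el of normal 40.9 [[0.302, -0.017, 0.231], [0.327, 0.017, 0.257]]
top dark 87 [0.2628 0.0011 0.2119] [[0.255, -0.009, 0.205], [0.271, 0.011, 0.219]]
scene 396 c [ 0.3153 -0.001   0.2453] n [ 0.763 -0.04   0.645] el of normal 40.2 [[0.302, -0.017, 0.23], [0.327, 0.015, 0.259]]
scene 22 c [ 0.2882 -0.0029  0.2492] n [-0.636  0.036  0.771] el of normal 129.5 [[0.273, -0.016, 0.236], [0.3, 0.012, 0.259]]
scene dark 0  
[0.55600751 0.0159146  0.16      ] [ 528.83172465 -452.306893     79.5116015 ] [[ 0.942  0.336 -0.   ]
 [ 0.336 -0.942  0.002]
 [ 0.    -0.002 -1.   ]]
```

>>> play_rows([
  [[0,0,0],[29.4,-25.1,0],0],
  [[0,0,0],[29.4,-25.1,0],0],
  [[0,0,0],[29.4,-25.1,0],0],
  [[0,0,0],[29.4,-25.1,0],0],
  [[0,0,0],[29.4,-25.1,0],0],
  [[0,0,0],[29.4,-25.1,0],0],
  [[0,0,0],[29.4,-25.1,0],0],
  [[0,0,0],[29.4,-25.1,0],0],
  [[0,0,0],[29.4,-25.1,0],0],
  [[0,0,0],[29.4,-25.1,0],0],
  [[0,0,0],[29.4,-25.1,0],0],
  [[0,0,0],[29.4,-25.1,0],0],
], grip_force=40)

```text
t: 1.1
tcp_pos: [0.4415, -0.1844, 0.2391]
tool_rot: [0.985, 0.17, -0.0, -0.0]
force: [0.9, -0.9, -0.7]
finger_gap: 1.002
gripper_force: 0.0
```

>>> play_rows([
  [[0,0,0],[29.4,-25.1,0],0],
  [[0,0,0],[29.4,-25.1,0],0],
  [[0,0,0],[29.4,-25.1,0],0],
  [[0,0,0],[29.4,-25.1,0],0],
  [[0,0,0],[29.4,-25.1,0],0],
  [[0,0,0],[29.4,-25.1,0],0],
])

```text
t: 1.6
tcp_pos: [0.557, 0.0168, 0.239]
tool_rot: [0.985, 0.171, -0.0, -0.0]
force: [0.4, -1.1, -0.2]
finger_gap: 1.004
gripper_force: 0.0
```

>>> play_rows([
  [[0,0,-6.7],[0,0,0],0],
  [[0,0,-6.7],[0,0,0],0],
  [[0,0,-6.7],[0,0,0],0],
  [[0,0,-6.7],[0,0,0],0],
  [[0,0,-6.7],[0,0,0],0],
  [[0,0,-6.7],[0,0,0],0],
  [[0,0,-6.7],[0,0,0],0],
  [[0,0,-6.7],[0,0,0],0],
  [[0,0,-6.7],[0,0,0],0],
  [[0,0,-6.7],[0,0,0],0],
  [[0,0,-6.7],[0,0,0],0],
  [[0,0,-6.7],[0,0,0],0],
])

```text
t: 2.6
tcp_pos: [0.5563, 0.0148, 0.2389]
tool_rot: [0.64, 0.768, -0.0, -0.0]
force: [0.1, -0.2, 0.9]
finger_gap: 1.003
gripper_force: 0.0
```

Run:
```python
from h import *
s=sense();c=cal('wrist')
p,d=snapshot('wrist');np.savez('w1',p=p,d=d);cv2.imwrite('pics/w1.png',p[:,:,::-1])
print(s['t'],s['tcp_pos'],s['q'].round(3));M=R.from_quat(s['tool_rot']).as_matrix();print((J@M).round(3))
Q=(cloud(c,d)-O)@J.T
m=(d>0)&(Q[...,1]>.065)&(Q[...,1]<.108)&(Q[...,0]>-.02)&(Q[...,0]<.1)&(Q[...,2]>-.045)&(Q[...,2]<.03)
q=Q[m];print('ppin',len(q),q.mean(0) if len(q) else '',np.percentile(q,[3,97],axis=0) if len(q) else '')
t=jig2w([.0319,.092,0]);t[2]=.05-.011;print(t,totool(t-s['tcp_pos']))
```

```text
2.6 [0.55627658 0.01484937 0.23886234] [-0.174  0.436  1.606 -0.     1.1   -0.355]
[[-0.008  1.    -0.001]
 [ 1.     0.008  0.   ]
 [ 0.    -0.001 -1.   ]]
ppin 521 [ 0.0313877   0.08684962 -0.01924023] [[ 0.02690939  0.0664216  -0.02188251]
 [ 0.03585992  0.1066903  -0.01729696]]
[0.55600751 0.0159146  0.039     ] [1.01981662e+00 1.39351338e-01 1.99862709e+02]
```

View pics/w1.png

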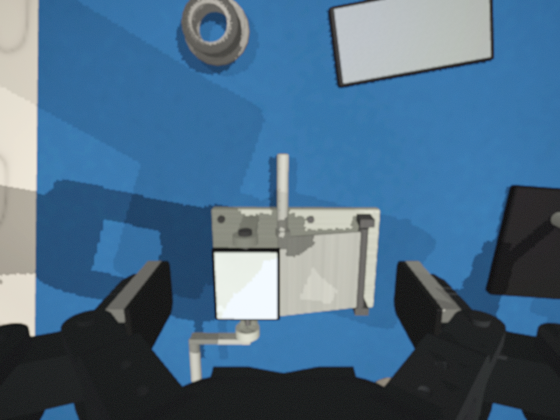

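The wrist view shows the panel pin at (283,190), midway between the open jaws, with nothing under the fingers. Depth puts it within 1 mm of the estimate.

>>> play_rows([
  [[0,0,0],[0,0,25],0],
  [[0,0,0],[0,0,25],0],
  [[0,0,0],[0,0,25],0],
  [[0,0,0],[0,0,25],0],
  [[0,0,0],[0,0,25],0],
  [[0,0,0],[0,0,25],0],
  [[0,0,0],[0,0,20],0.2],
  [[0,0,0],[0,0,15],0.3],
  [[0,0,0],[0,0,14],0.4],
  [[0,0,0],[0,0,0],0.6],
  [[0,0,0],[0,0,0],0.8],
  [[0,0,0],[0,0,0],1],
])

```text
t: 3.65
tcp_pos: [0.5571, 0.0147, 0.0408]
tool_rot: [0.643, 0.766, 0.0, 0.0]
force: [-0.2, 0.6, 0.5]
finger_gap: 0.178
gripper_force: 0.0
```

>>> play_rows([
  [[0,0,0],[0,0,0],1],
  [[0,0,0],[0,0,0],1],
  [[0,0,0],[0,0,0],1],
  [[0,0,0],[0,0,0],1],
  [[0,0,0],[0,0,0],1],
  [[0,0,0],[0,0,0],1],
])

```text
t: 4.15
tcp_pos: [0.5556, 0.0146, 0.0409]
tool_rot: [0.642, 0.766, -0.001, -0.001]
force: [-5.2, -4.0, 2.8]
finger_gap: 0.099
gripper_force: 39.3
```

Run:
```python
from h import *
s=sense();g=(np.array(s['tcp_pos'])-O)@J.T;print(s['t'],g,s['force'],s['finger_gap'])
b=np.linspace(.216,np.pi/2+.01,20);p=np.c_[-80*np.cos(b),80*np.sin(b)]
# tool y=+jigx, tool z=down
print([[round(x,1),round(-z,1)] for x,z in np.diff(p,axis=0)])
```

```text
4.15 [ 0.03130482  0.09072483 -0.03212735] [-5.22362082 -3.9901389   2.80698842] 0.09889264472904367
[[np.float64(1.4), np.float64(-5.6)], [np.float64(1.8), np.float64(-5.4)], [np.float64(2.2), np.float64(-5.3)], [np.float64(2.6), np.float64(-5.1)], [np.float64(3.0), np.float64(-4.9)], [np.float64(3.3), np.float64(-4.7)], [np.float64(3.6), np.float64(-4.5)], [np.float64(3.9), np.float64(-4.2)], [np.float64(4.2), np.float64(-3.9)], [np.float64(4.5), np.float64(-3.6)], [np.float64(4.7), np.float64(-3.2)], [np.float64(5.0), np.float64(-2.9)], [np.float64(5.2), np.float64(-2.5)], [np.float64(5.3), np.float64(-2.2)], [np.float64(5.5), np.float64(-1.8)], [np.float64(5.6), np.float64(-1.4)], [np.float64(5.7), np.float64(-1.0)], [np.float64(5.7), np.float64(-0.6)], [np.float64(5.7), np.float64(-0.1)]]
```

>>> play_rows([
  [[0,0,0],[0,1.4,-5.6],1],
  [[0,0,0],[0,1.8,-5.4],1],
  [[0,0,0],[0,2.2,-5.3],1],
  [[0,0,0],[0,2.6,-5.1],1],
  [[0,0,0],[0,3.0,-4.9],1],
  [[0,0,0],[0,3.3,-4.7],1],
  [[0,0,0],[0,3.6,-4.5],1],
  [[0,0,0],[0,3.9,-4.2],1],
  [[0,0,0],[0,4.2,-3.9],1],
  [[0,0,0],[0,4.5,-3.6],1],
])

```text
t: 4.98
tcp_pos: [0.5815, 0.0193, 0.0876]
tool_rot: [0.642, 0.767, -0.004, -0.004]
force: [-12.0, -7.1, 4.3]
finger_gap: 0.091
gripper_force: 39.1
```

Run:
```python
from h import *
s=sense();g=(np.array(s['tcp_pos'])-O)@J.T;print(s['t'],g,s['force'],s['ft_torque'],s['finger_gap'])
v=g+[-.11,0,.04+.011];print('r',np.hypot(v[0],v[2]),'b',np.arctan2(v[2],-v[0]),'expected',.216+10*(np.pi/2+.01-.216)/19)
```

```text
4.9833 [0.05758321 0.09096873 0.01461107] [-12.02202768  -7.12685609   4.3497358 ] [-1.11325388  2.05214049  0.07227734] 0.09131655863686075
r 0.08397816421827248 b 0.896725524234618 expected 0.9343138562078404
```

>>> play_rows([
  [[0,0,0],[0,4.7,-3.2],1],
  [[0,0,0],[0,5.0,-2.9],1],
  [[0,0,0],[0,5.2,-2.5],1],
  [[0,0,0],[0,5.3,-2.2],1],
  [[0,0,0],[0,5.5,-1.8],1],
  [[0,0,0],[0,5.6,-1.4],1],
  [[0,0,0],[0,5.7,-1.0],1],
  [[0,0,0],[0,5.7,-0.6],1],
  [[0,0,0],[0,5.7,-0.1],1],
  [[0,0,0],[0,0,0],1],
  [[0,0,0],[0,0,0],1],
])

```text
t: 5.9
tcp_pos: [0.6357, 0.029, 0.1051]
tool_rot: [0.643, 0.766, 0.001, 0.001]
force: [-2.6, 0.0, 5.8]
finger_gap: 0.095
gripper_force: 40.8
```

Run:
```python
from h import *
s=sense();g=(np.array(s['tcp_pos'])-O)@J.T;print(s['t'],g,s['force'],s['ft_torque'],s['finger_gap'])
v=g+[-.11,0,.04+.011];print('r',np.hypot(v[0],v[2]),'b',np.arctan2(v[2],-v[0]))
for n in('scene','wrist'):
    c=cal(n);p,d=snapshot(n);cv2.imwrite(f'pics/up_{n}.png',p[:,:,::-1]);np.savez('up_'+n,p=p,d=d)
    Q=(cloud(c,d)-O)@J.T
    m=(d>0)&(abs(Q[...,1])<.036)&(Q[...,0]>.07)&(Q[...,0]<.15)&(Q[...,2]>-.03)&(Q[...,2]<.036)
    q=Q[m]
    if len(q)>10:
        ce=np.median(q,0);q=q[abs(q[:,0]-ce[0])<.006];ce=q.mean(0);nn=np.linalg.svd(q-ce)[2][2];nn*=np.sign(nn[0]);print(n,len(q),ce,nn)
```

```text
5.9 [0.11263085 0.09115628 0.03214029] [-2.58786350e+00  3.65442587e-03  5.81087476e+00] [-0.09621842  0.55170101  0.04133091] 0.09549237187236695
r 0.08318190541187935 b 1.6024293182236518
scene 478 [ 0.11682125 -0.0007856   0.00380723] [ 0.99911575  0.00688445 -0.04147671]
```

>>> play_rows([
  [[0,0,0],[0,-2.8,0],1],
  [[0,0,0],[0,0,0],1],
  [[0,0,0],[0,0,0],1],
  [[0,0,0],[0,0,0],0.8],
  [[0,0,0],[0,0,0],0.6],
  [[0,0,0],[0,0,0],0.6],
  [[0,0,0],[0,0,0],0.6],
  [[0,0,0],[0,0,0],0.6],
])

```text
t: 6.67
tcp_pos: [0.6315, 0.0281, 0.1029]
tool_rot: [0.643, 0.766, -0.0, -0.0]
force: [0.1, -0.2, 0.9]
finger_gap: 0.403
gripper_force: 0.0
```

Run:
```python
from h import *
s=sense();g=(np.array(s['tcp_pos'])-O)@J.T;print(s['t'],g,s['force'],s['finger_gap'])
for n in('scene',):
    c=cal(n);p,d=snapshot(n);cv2.imwrite(f'pics/rel.png',p[140:300,150:350,::-1].repeat(3,0).repeat(3,1))
    Q=(cloud(c,d)-O)@J.T
    m=(d>0)&(abs(Q[...,1])<.036)&(Q[...,0]>.07)&(Q[...,0]<.15)&(Q[...,2]>-.03)&(Q[...,2]<.036)
    q=Q[m];ce=np.median(q,0);q=q[abs(q[:,0]-ce[0])<.006];ce=q.mean(0);nn=np.linalg.svd(q-ce)[2][2];nn*=np.sign(nn[0]);print(n,len(q),ce,nn)
```

```text
6.6667 [0.1083442  0.09098808 0.02989671] [ 0.12139072 -0.15373095  0.92608193] 0.40300519833583404
scene 498 [ 0.11593121 -0.00059866  0.00375444] [ 0.99977617  0.00465646 -0.0206382 ]
```

View pics/rel.png

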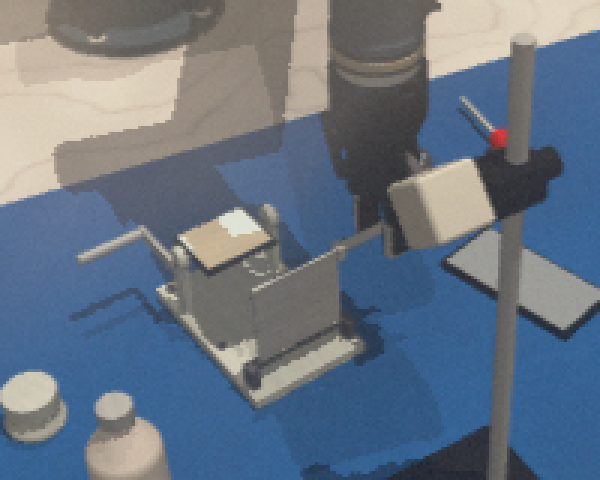

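The carrier stands upright at about 1.59 rad and is released. The jaws are open around its pin at (370,235), and the camera is unmoved. Next I lift clear and go to the mirror pin.

>>> play_rows([
  [[0,0,0],[0,0,-15],0.6],
  [[0,0,0],[0,0,-20],0.6],
  [[0,0,0],[0,0,-25],0.4],
  [[0,0,0],[-22.2,-19.8,0],0.2],
  [[0,0,0],[-22.2,-19.8,0],0],
  [[0,0,0],[-22.2,-19.8,0],0],
  [[0,0,0],[-22.2,-19.8,0],0],
  [[0,0,0],[-22.2,-19.8,0],0],
  [[0,0,0],[-22.2,-19.8,0],0],
  [[0,0,0],[-22.2,-19.8,0],0],
  [[0,0,0],[-22.2,-19.8,0],0],
  [[0,0,0],[0,0,0],0],
])

```text
t: 7.72
tcp_pos: [0.5044, -0.1783, 0.1631]
tool_rot: [0.644, 0.765, -0.001, -0.0]
force: [0.1, 0.0, -0.2]
finger_gap: 1.004
gripper_force: 0.0
```

Run:
```python
from h import *
s=sense();g=(np.array(s['tcp_pos'])-O)@J.T;c=cal('wrist')
p,d=snapshot('wrist');cv2.imwrite('pics/w2.png',p[:,:,::-1])
print(s['t'],g,s['q'].round(2))
Q=(cloud(c,d)-O)@J.T
m=(d>0)&(Q[...,1]>-.112)&(Q[...,1]<-.063)&(Q[...,0]>-.09)&(Q[...,0]<-.02)&(Q[...,2]>-.02)&(Q[...,2]<.02)
q=Q[m];print('mpin',len(q),q.mean(0) if len(q) else '',np.percentile(q,[3,97],axis=0) if len(q) else '')
```

```text
7.7167 [-0.05229472 -0.09050185  0.09013498] [-0.55  0.51  1.73 -0.    0.89 -0.72]
mpin 1212 [-0.04967923 -0.08692376  0.00366761] [[-0.05435821 -0.11034343  0.00028205]
 [-0.04499508 -0.06441969  0.0056513 ]]
```

View pics/w2.png

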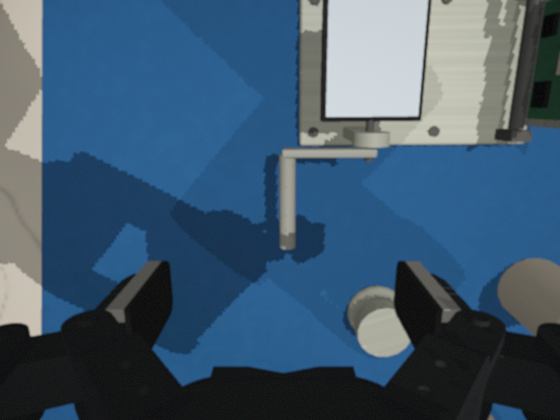

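The wrist view shows the mirror pin from (288,150) to (288,248), between the jaws. The jar at (380,320) is lower than the fingertips will go. Now descend and grip.

>>> play_rows([
  [[0,0,0],[4,2.5,0],0],
  [[0,0,0],[0,0,22],0],
  [[0,0,0],[0,0,22],0.2],
  [[0,0,0],[0,0,22],0.3],
  [[0,0,0],[0,0,20],0.4],
  [[0,0,0],[0,0,15],0.5],
  [[0,0,0],[0,0,0],0.7],
  [[0,0,0],[0,0,0],0.8],
  [[0,0,0],[0,0,0],1],
  [[0,0,0],[0,0,0],1],
  [[0,0,0],[0,0,0],1],
  [[0,0,0],[0,0,0],1],
])

```text
t: 8.77
tcp_pos: [0.5056, -0.1692, 0.0627]
tool_rot: [0.642, 0.767, -0.002, -0.003]
force: [-6.6, -3.2, -1.1]
finger_gap: 0.097
gripper_force: 38.9
```

>>> play_rows([
  [[0,0,0],[0,0,0],1],
  [[0,0,0],[0,0,0],1],
  [[0,0,0],[0,0,0],1],
])

```text
t: 9.02
tcp_pos: [0.5056, -0.1692, 0.0627]
tool_rot: [0.642, 0.767, -0.001, -0.003]
force: [-7.5, -3.0, -2.1]
finger_gap: 0.102
gripper_force: 38.9
```

Run:
```python
from h import *
s=sense();g=(np.array(s['tcp_pos'])-O)@J.T;print(s['t'],g,s['force'],s['finger_gap'],s['gripper_force'])
b=np.linspace(0,np.radians(70.7),20);p=np.c_[-50*np.cos(b),50*np.sin(b)]
print([[float(round(x,1)),float(round(-z,1))] for x,z in np.diff(p,axis=0)],p[-1])
```

```text
9.0167 [-0.04963276 -0.08172263 -0.01026653] [-7.46640019 -3.04934581 -2.09910538] 0.10161028030928672 38.88035237789154
[[0.1, -3.2], [0.3, -3.2], [0.5, -3.2], [0.7, -3.2], [0.9, -3.1], [1.1, -3.0], [1.3, -3.0], [1.5, -2.9], [1.7, -2.8], [1.9, -2.6], [2.0, -2.5], [2.2, -2.4], [2.4, -2.2], [2.5, -2.1], [2.6, -1.9], [2.7, -1.7], [2.9, -1.6], [2.9, -1.4], [3.0, -1.2]] [-16.52571964  47.19004758]
```

>>> play_rows([
  [[0,0,0],[0,0.1,-3.2],1],
  [[0,0,0],[0,0.3,-3.2],1],
  [[0,0,0],[0,0.5,-3.2],1],
  [[0,0,0],[0,0.7,-3.2],1],
  [[0,0,0],[0,0.9,-3.1],1],
  [[0,0,0],[0,1.1,-3.0],1],
  [[0,0,0],[0,1.3,-3.0],1],
  [[0,0,0],[0,1.5,-2.9],1],
  [[0,0,0],[0,1.7,-2.8],1],
  [[0,0,0],[0,1.9,-2.6],1],
])

```text
t: 9.85
tcp_pos: [0.5142, -0.1677, 0.093]
tool_rot: [0.641, 0.767, -0.003, -0.004]
force: [-9.1, -4.3, 1.0]
finger_gap: 0.099
gripper_force: 39.0
```

>>> play_rows([
  [[0,0,0],[0,2.0,-2.5],1],
  [[0,0,0],[0,2.2,-2.4],1],
  [[0,0,0],[0,2.4,-2.2],1],
  [[0,0,0],[0,2.5,-2.1],1],
  [[0,0,0],[0,2.6,-1.9],1],
  [[0,0,0],[0,2.7,-1.7],1],
  [[0,0,0],[0,2.9,-1.6],1],
  [[0,0,0],[0,2.9,-1.4],1],
  [[0,0,0],[0,3.0,-1.2],1],
  [[0,0,0],[0,0,0],1],
  [[0,0,0],[0,0,0],1],
  [[0,0,0],[0,0,0],1],
])

```text
t: 10.85
tcp_pos: [0.5362, -0.1639, 0.1122]
tool_rot: [0.641, 0.767, -0.003, -0.004]
force: [-13.4, -3.7, 16.2]
finger_gap: 0.096
gripper_force: 39.7
```

Run:
```python
from h import *
s=sense();g=(np.array(s['tcp_pos'])-O)@J.T;print(s['t'],g,s['force'],s['ft_torque'],s['finger_gap'],s['gripper_force'])
v=g+[0,0,.011];print('r',np.hypot(v[0],v[2]),'a',np.degrees(np.arctan2(v[2],-v[0])))
def fit(q):
    for _ in range(5):
        ce=q.mean(0);nn=np.linalg.svd(q-ce)[2][2];q=q[abs((q-ce)@nn)<.004]
    return len(q),ce.round(4),(nn*np.sign(nn[0])).round(3),np.degrees(np.arctan2(nn[2],nn[0]))
for n in('scene','top','wrist'):
    c=cal(n);p,d=snapshot(n);cv2.imwrite(f'pics/end_{n}.png',p[:,:,::-1]);np.savez('end_'+n,p=p,d=d)
    Q=(cloud(c,d)-O)@J.T
    for nm,m in(('mir',(abs(Q[...,1])<.028)&(abs(Q[...,0])<.035)&(abs(Q[...,2])<.035)),('pan',(abs(Q[...,1])<.036)&(abs(Q[...,0]-.112)<.03)&(abs(Q[...,2])<.03))):
        q=Q[m&(d>0)]
        if len(q)>30: print(n,nm,fit(q))
```

```text
10.85 [-0.01854976 -0.08172764  0.03920563] [-13.44768019  -3.66488865  16.15774193] [-0.55352167  2.41260823 -0.00837357] 0.09571095981332922 39.69037055969238
r 0.053522885301319316 a 69.7219535395636
scene mir (435, array([-0.0016, -0.0007,  0.0022]), array([ 0.924, -0.003,  0.383]), np.float64(22.488977954866492))
scene pan (450, array([ 0.1157, -0.0005,  0.0002]), array([ 1.   ,  0.006, -0.02 ]), np.float64(-1.1326636988653676))
top mir (213, array([-0.0043,  0.0001,  0.0063]), array([0.908, 0.009, 0.42 ]), np.float64(-155.18842637627233))
top pan (57, array([ 0.1093,  0.0013, -0.0014]), array([ 1.   , -0.002, -0.024]), np.float64(178.5978018617511))
wrist mir (7093, array([-0.0051, -0.0009,  0.0105]), array([0.904, 0.003, 0.428]), np.float64(25.333999521325442))
wrist pan (3682, array([ 0.1098, -0.0061, -0.0183]), array([1.   , 0.024, 0.013]), np.float64(-179.26271719735985))
```

View pics/end_scene.png

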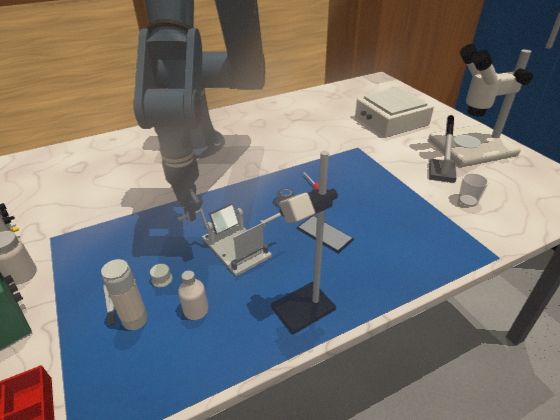

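The scene view shows the carrier upright at (247,243) and the mirror raised at (225,218) with the gripper holding its pin. The camera and the loose things are in place. Next I refine the mirror tilt and lens elevation.

```bash
cat > m.py <<'E'
from h import *
def fit(q):
    for _ in range(8):
        ce=q.mean(0);nn=np.linalg.svd(q-ce)[2][2];q=q[abs((q-ce)@nn)<.003]
    nn*=np.sign(nn[0]);return len(q),ce.round(4),float(np.degrees(np.arctan2(nn[2],nn[0])).round(2)),'off',float((ce@nn).round(4))
def meas(load=False):
    s=sense();g=(np.array(s['tcp_pos'])-O)@J.T+[0,0,.011];print(s['t'],g,s['force'],'r',np.hypot(g[0],g[2]),'a',np.degrees(np.arctan2(g[2],-g[0])))
    for n in('scene','top','wrist'):
        c=cal(n)
        if load: z=np.load(f'end_{n}.npz');p,d=z['p'],z['d']
        else: p,d=snapshot(n)
        Q=(cloud(c,d)-O)@J.T
        for hw in (.028,.022):
            # within mirror extent: in-plane coord along tilt 68deg
            t=np.radians(68);u=-Q[...,0]*np.cos(t)+Q[...,2]*np.sin(t);w=Q[...,0]*np.sin(t)+Q[...,2]*np.cos(t)
            q=Q[(d>0)&(abs(Q[...,1])<hw)&(abs(u)<hw-.003)&(abs(w)<.01)]
            if len(q)>20: print(n,hw,fit(q))
E
python3 - <<'E'
from m import *
meas(True)
z=np.load('end_wrist.npz');Q=(cloud(cal('wrist'),z['d'])-O)@J.T
m=(Q[...,0]>.2)&(Q[...,0]<.35)&(Q[...,2]>.12);print('lens in wrist view',m.sum())
for n in('scene','top'):
    z=np.load(f'{n}.npz');Q=(cloud(cal(n),z['d'])-O)@J.T
    q=Q[(Q[...,2]>.19)&(Q[...,0]>.2)&(Q[...,0]<.345)&(abs(Q[...,1])<.023)]
    e=np.radians(39.8);al=q[:,0]*np.cos(e)+q[:,2]*np.sin(e);pr=-q[:,0]*np.sin(e)+q[:,2]*np.cos(e)
    for a in np.arange(.3,.43,.01):
        k=(al>a)&(al<a+.01)
        if k.sum()>3: print(n,round(a,2),k.sum(),np.percentile(pr[k],[2,50,98]).round(4))
E
```

```text
11.0 [-0.01854896 -0.08175299  0.05021708] [-13.79972581  -3.02744237  15.85735775] r 0.05353334421330354 a 69.72700516356694
scene 0.028 (342, array([-0.0005, -0.0008, -0.0002]), 22.63, 'off', -0.0005)
scene 0.022 (199, array([-0.0004, -0.0007, -0.0003]), 23.56, 'off', -0.0004)
top 0.028 (151, array([-0.0013, -0.0002,  0.0008]), 22.95, 'off', -0.0009)
top 0.022 (88, array([-0.001 ,  0.0008,  0.0001]), 23.45, 'off', -0.0009)
wrist 0.028 (4404, array([-0.0009, -0.    ,  0.0026]), 22.37, 'off', 0.0001)
wrist 0.022 (2709, array([-0.0006,  0.0008,  0.0018]), 22.36, 'off', 0.0001)
lens in wrist view 0
scene 0.32 8 [-0.0197 -0.0111 -0.0064]
scene 0.33 10 [-0.0214 -0.0142 -0.008 ]
scene 0.35 9 [-0.0095 -0.002   0.0065]
scene 0.36 24 [-0.0194  0.0017  0.0075]
scene 0.37 19 [-0.0244  0.0049  0.0076]
scene 0.38 11 [-0.0354  0.0069  0.0075]
scene 0.39 407 [-0.0339 -0.0134  0.0068]
scene 0.4 137 [-0.0315 -0.0145  0.0038]
top 0.32 14 [-0.0106 -0.0054 -0.0026]
top 0.33 39 [-0.0102 -0.0052 -0.0018]
top 0.34 38 [-0.0097 -0.0054 -0.0008]
top 0.35 40 [-0.0025  0.005   0.0081]
top 0.36 84 [-0.0121  0.0051  0.0093]
top 0.37 84 [-0.0065  0.0053  0.0086]
top 0.38 84 [-0.0045  0.0056  0.0087]
top 0.39 203 [-0.0303 -0.0036  0.0087]
top 0.4 11 [-0.0276 -0.0157 -0.0009]
```

>>> play_rows([
  [[0,0,0],[0,1.1,0],1],
  [[0,0,0],[0,1.1,0],1],
  [[0,0,0],[0,1.1,0],1],
  [[0,0,0],[0,0,0],1],
  [[0,0,0],[0,0,0],1],
  [[0,0,0],[0,0,0],1],
])

```text
t: 11.5
tcp_pos: [0.54, -0.1633, 0.113]
tool_rot: [0.641, 0.767, -0.003, -0.003]
force: [-13.6, -1.5, 20.4]
finger_gap: 0.099
gripper_force: 40.5
```

```bash
python3 -c "
from m import *
meas()"
```

```text
11.5 [-0.01465088 -0.08180684  0.05102808] [-13.59897116  -1.52936408  20.35200606] r 0.0530896738315929 a 73.98047891830173
scene 0.028 (324, array([-0.0008, -0.0006,  0.0001]), 17.99, 'off', -0.0008)
scene 0.022 (188, array([-0.0008, -0.0009,  0.0001]), 18.41, 'off', -0.0007)
top 0.028 (123, array([-0.001 , -0.    ,  0.0001]), 17.67, 'off', -0.001)
top 0.022 (73, array([-0.001 , -0.0002,  0.0003]), 17.19, 'off', -0.0009)
wrist 0.028 (3458, array([-0.0007,  0.    ,  0.0028]), 17.63, 'off', 0.0001)
wrist 0.022 (2145, array([-0.0005,  0.0008,  0.002 ]), 17.62, 'off', 0.0002)
```

>>> play_rows([
  [[0,0,0],[0,-1.0,0],1],
  [[0,0,0],[0,0,0],1],
  [[0,0,0],[0,0,0],1],
  [[0,0,0],[0,0,0],1],
  [[0,0,0],[0,0,0],1],
  [[0,0,0],[0,0,0],1],
])

```text
t: 12.15
tcp_pos: [0.5395, -0.1634, 0.1129]
tool_rot: [0.641, 0.767, -0.003, -0.003]
force: [-12.0, -0.7, 18.9]
finger_gap: 0.098
gripper_force: 40.3
```

```bash
python3 -c "
from m import *
meas()
meas()
c=cal('scene');p,d=snapshot('scene');Q=(cloud(c,d)-O)@J.T
q=Q[(d>0)&(abs(Q[...,1])<.036)&(abs(Q[...,0]-.115)<.01)&(abs(Q[...,2])<.03)];print('panel outer normal',fit(q))
m=(Q[...,2]>.19)&(Q[...,0]>.2)&(Q[...,0]<.345)&(abs(Q[...,1])<.023);print('cam',m.sum(),Q[m].mean(0))
z=np.load('scene.npz');Q=(cloud(c,z['d'])-O)@J.T;m=(Q[...,2]>.19)&(Q[...,0]>.2)&(Q[...,0]<.345)&(abs(Q[...,1])<.023);print('cam0',m.sum(),Q[m].mean(0))"
```

```text
12.15 [-0.01514093 -0.08180316  0.050935  ] [-12.00494679  -0.68867817  18.94684738] r 0.053137760276676216 a 73.44490308447126
scene 0.028 (326, array([-0.0007, -0.0005,  0.0003]), 18.17, 'off', -0.0006)
scene 0.022 (189, array([-0.0005, -0.0003,  0.0001]), 17.49, 'off', -0.0005)
top 0.028 (121, array([-0.0011, -0.0001,  0.0002]), 18.37, 'off', -0.001)
top 0.022 (73, array([-0.0009,  0.0006, -0.0003]), 18.39, 'off', -0.0009)
wrist 0.028 (3554, array([-0.0008, -0.    ,  0.0027]), 18.16, 'off', 0.0001)
wrist 0.022 (2181, array([-0.0005,  0.0008,  0.002 ]), 18.16, 'off', 0.0001)
12.3 [-0.01514012 -0.08180717  0.05091816] [-12.30944975  -1.96063208  19.19349491] r 0.05312138985476821 a 73.440560466168
scene 0.028 (321, array([-0.0006, -0.0002, -0.0002]), 18.05, 'off', -0.0006)
scene 0.022 (184, array([-0.0007,  0.0003,  0.0002]), 18.96, 'off', -0.0006)
top 0.028 (124, array([-0.0011,  0.0003,  0.0001]), 18.03, 'off', -0.001)
top 0.022 (72, array([-0.0009,  0.0009, -0.0005]), 17.31, 'off', -0.001)
wrist 0.028 (3553, array([-0.0007,  0.    ,  0.0027]), 18.16, 'off', 0.0001)
wrist 0.022 (2190, array([-0.0005,  0.0009,  0.0019]), 18.17, 'off', 0.0001)
panel outer normal (449, array([ 0.1157, -0.0004,  0.0007]), -1.34, 'off', 0.1157)
cam 624 [ 0.31052108 -0.00360978  0.24266586]
cam0 625 [ 0.31063801 -0.00344496  0.24268504]
```

>>> play_rows([
  [[0,0,0],[0,-1.2,0],1],
  [[0,0,0],[0,0,0],1],
  [[0,0,0],[0,0,0],1],
  [[0,0,0],[0,0,0],1],
  [[0,0,0],[0,0,0],1],
  [[0,0,0],[0,0,0],1],
  [[0,0,0],[0,0,0],1],
  [[0,0,0],[0,0,0],1],
])

```text
t: 13.17
tcp_pos: [0.5388, -0.1635, 0.1127]
tool_rot: [0.641, 0.767, -0.002, -0.002]
force: [-11.5, -1.1, 18.0]
finger_gap: 0.1
gripper_force: 40.2
```

```bash
python3 -c "
from m import *
meas()
meas()"
```

```text
13.1667 [-0.01588443 -0.08178475  0.05070866] [-11.53578785  -1.10956507  18.03077023] r 0.05313833829568119 a 72.60689116508993
scene 0.028 (331, array([-0.0009, -0.0002, -0.0001]), 19.47, 'off', -0.0009)
scene 0.022 (190, array([-0.0009, -0.0001, -0.0003]), 18.53, 'off', -0.001)
top 0.028 (132, array([-0.0011,  0.0002,  0.0003]), 19.27, 'off', -0.0009)
top 0.022 (80, array([-0.0012,  0.    ,  0.0009]), 18.94, 'off', -0.0009)
wrist 0.028 (3716, array([-0.0008,  0.    ,  0.0028]), 19.0, 'off', 0.0001)
wrist 0.022 (2290, array([-0.0005,  0.0008,  0.002 ]), 19.01, 'off', 0.0001)
13.3167 [-0.01586267 -0.08178971  0.05072836] [-12.20498764  -1.63845041  17.41802214] r 0.053150641963785494 a 72.63562830670121
scene 0.028 (323, array([-0.0004, -0.0004, -0.0001]), 18.47, 'off', -0.0004)
scene 0.022 (197, array([-0.0004, -0.0006, -0.0004]), 19.24, 'off', -0.0005)
top 0.028 (128, array([-0.0007, -0.0006, -0.001 ]), 18.88, 'off', -0.001)
top 0.022 (73, array([-0.0012,  0.0001,  0.0006]), 19.19, 'off', -0.0009)
wrist 0.028 (3707, array([-0.0008,  0.    ,  0.0027]), 18.99, 'off', 0.0001)
wrist 0.022 (2278, array([-0.0005,  0.0007,  0.0019]), 18.99, 'off', 0.0001)
```

The mirror normal is steady at 19.0°, so the sight line is at 38°, close to the lens at about 37.5–38.5°.

```bash
python3 -c "
from station import *
print(sign_off())"
```

```text
the job is handed in; nothing more can be done
None
```

I handed the job in at about 13 s of the 51 s: the carrier is upright (about 1.59 rad) and released, and the arm holds the mirror by its pin at about 71° tilt, putting the sight line within about 2° of the lens (limit about 6°) by my camera measurements; sign-off returned no verdict.

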